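# Push the bearing sleeve up the loading ramp into its seat

### The job

With a fingertip, push the plain hollow bearing sleeve slowly and steadily up its lane of the ramp, over the crest and into the seat against the steel stop, and leave it resting there. Never let it roll back down or shoot away, do not pick it up, and leave the stub-axled idler roller in the other lane and the things around the ramp alone.

Things in the scene. Friction and masses are not known exactly. Their poses are not given: they have to be found in the camera images.
- sleeve: Plain steel bearing sleeve, a tube 50 mm outside diameter, 70 mm long, bore 30 mm, about 0.5 to 0.9 kg, oiled and slippery (friction about 0.35), square-ended with no stubs. Origin at its centre, on its axis; its own y axis is the tube's axis and lies across the lane. It starts on the level run-in of either lane and rolls freely.
- idler: Solid steel idler roller, 50 mm diameter and 54 mm long, with a 16 mm stub axle at each end (70 mm over the stubs). Origin at its centre, y along its axis. Lies on the level run-in of the other lane; to be left there.
- ramp: Fixed plywood loading ramp, 366 x 174 mm, two lanes side by side. Origin under it on the table; x points level up the ramp, y across, z up. Lane centres at y = +42 and -42 mm; each lane is 78 mm wide between 6 mm wooden walls 14 mm high above its floor. Low end: back lip at x -210 to -198 mm, top z 20 mm, then a level run-in, floor at z 12 mm, up to the foot.
- foot (a point): Foot of the slope, midway between the lanes: ramp x = -70 mm, z = 12 mm. From here each lane's floor rises straight at 10 degrees to the crest. A sleeve let go on the slope rolls back; pushed at a finger speed over about 0.1 m/s it can run ahead of the finger, which counts as running away.
- crest (a point): Crest at the top of the slope, midway between the lanes: ramp x = +100 mm, z = 42 mm. Beyond it the floor drops by a 5 mm step into a level seat (floor z 37 mm), where a sleeve stays by itself.
- stop (a point): Bottom of the steel stop plate's face at the end of the seat, midway between the lanes: ramp x = +142 mm, z = 37 mm; the plate's top is at z 72 mm. A seated sleeve has its centre at ramp x = 115 to 117 mm, z = 62 mm.
- tin: Bystander: closed flat metal tin, 72 mm diameter, 50 mm tall, standing; origin under its centre.
- holesaw: Bystander: white cup-shaped hole saw, 60 mm diameter, 38 mm tall, open side up; origin under its centre.
- spanner: Bystander: steel spanner about 180 mm long lying on the table; origin under its middle, x along it.

How it is judged (in metres and radians):
On the way, in this order (a step that is already met when the one before it is completed fails the run):
1. the sleeve is on the slope, on its way up (x of sleeve in the frame of ramp between -0.02 and 0.095 m), for 0.15 s.
2. the sleeve is in its seat at the stop (x of sleeve in the frame of ramp above 0.111 m and z of sleeve in the frame of ramp below 0.065 m), for 0.2 s.
At the end, for the whole second after the job is handed in: The sleeve rests in the seat beyond the crest: centre 111 to 121 mm up the ramp from its origin and 58 to 65 mm above the table, its axis across the lane within 0.15 rad, at rest (below 0.02 m/s); the idler roller is within 25 mm of where it lay (all of step 2 and x of sleeve in the frame of ramp below 0.121 m and z of sleeve in the frame of ramp above 0.058 m and angle between the y axis of sleeve and the y axis of ramp, either way round below 0.15 rad and linear speed of sleeve below 0.02 m/s and distance of idler from where it was at the start of the episode below 0.025 m); the robot touches nothing.
It fails at once if the sleeve ran away or rolled back on the ramp: faster than 0.3 m/s before the crest (x of sleeve in the frame of ramp below 0.1 m and linear speed of sleeve above 0.3 m/s).
It fails at once if the sleeve was lifted off its lane by over about 12 mm ((x of sleeve in the frame of ramp below -0.07 m and z of sleeve in the frame of ramp above 0.05 m) or (x of sleeve in the frame of ramp below 0 m and z of sleeve in the frame of ramp above 0.063 m) or z of sleeve in the frame of ramp above 0.08 m).
It fails at once if the idler roller was moved by over 25 mm (distance of idler from where it was at the start of the episode above 0.025 m).
It fails at once if a bystander was moved by over 20 mm (distance of any of tin, holesaw, spanner from where it was at the start of the episode above 0.02 m).
It also fails if it takes over 43 s, if anything falls off the work surface, if the arm or the gripper's body presses on something with over 40 N, if the wrist force passes 120 N, or if a joint passes its speed limit or range.

### The arm

A 6-joint arm with a two-finger parallel gripper is mounted at the origin on the work surface. World frame = base frame: x ahead of the robot, y to its left, z up, the work surface at z = 0. Lengths are in mm, angles in rad, forces in N, time in s.
With the tool pointing down it reaches from about 400 to 925 mm from the base axis. Payload 12.5 kg.
Tool frame: the origin (TCP) lies midway between the tips of the shut fingers; the grasp point (between the pads) lies 19 mm behind it; z points along the fingers, y is the direction in which the jaws open and shut (so a half turn about z gives the same grasp; the last joint's range is limited). The gripper opens to 95 mm and grips with 3 to 60 N. Pads are 20 mm wide; open, the fingers measure 119 mm over their backs; the gripper's body (75 mm by 180 mm) begins 59 mm behind the grasp point.
Start: joints at [1.225, 0.491, 1.559, -0, 1.092, -0.106], TCP at [148.424, 607.138, 214.661] pointing down, gripper open.
Joint ranges: [-3.1, 3.1], [-0.84, 2.19], [0.05, 2.79], [-1.13, 4.28], [0.06, 2.93], [-2.69, 2.69]. Speed limits (rad/s): [2.22, 2.22, 2.79, 3.14, 3.14, 3.14].

### API

Orientations are given as [roll, pitch, yaw] about the fixed x, y, z axes, in that order (R = Rz(yaw) Ry(pitch) Rx(roll)).
In Python, from cell import * gives the robot as it stands. The module is installed in compiled form; this text tells all that it offers.
- The arm moves only by the tool carry_out, never from a script. Its argument "moves" is a list of rows, each an object of numbers: "dx", "dy", "dz": the shift along the tool's x, y, z in m; "twist": the turn about the tool's z in degrees. A call has 1 to 5 rows; each row is the pose to reach, as a shift and turn from the pose commanded when the call began, along the tool's axes at that moment; what a row does not reach only later rows make up. A row lasts 1/10 s, in which the tool goes at most 50 mm and 8.59 degrees, less where a joint would pass 70% of its speed; a pose out of reach is approached as far as the arm can. A call with a gripper value outside its range is refused whole. "grip" is the finger opening in m, from 0 to 0.0951, set as the call begins (left out, the last holds). The fingers move at their own pace and stop on an object; the grip force is fixed at half the most. Time passes only in rows, so rows that repeat a pose let the fingers close. It gives the time, the measured TCP pose, the force and the opening at its end, in the units of the state.
- state(): the state, without advancing time (a new reading comes with each control period).
- read_camera(name): name is "side" or "top"; returns (picture, depth): 384x512x3 uint8, red, green, blue; 384x512 float32, mm along the optical axis (not along the pixel's ray), 0 where there is no reading.
- camera_info(name): a dict with "mtx" (3x3 intrinsics, pixels), "R" (3x3) and "t" (3): a world point X has camera coordinates R X + t. Camera axes: x right, y down, z forward; pixel columns grow to the right and rows downward; lengths in mm; the calibration is good to about 2 mm. A picture is of the moment at which its call begins. camera_info takes no time and is no camera call.
- job_done(): hands the job in, once; it reports no verdict.
The state is a dict: "t": time; "joints": joint angles; "qvel": joint speeds; "tau": joint torques, N m; "eef_pos": TCP position; "tcp_rot": TCP orientation; "ft_force": force on the tool from outside, world axes, zero at the start; "moment": the same for the moment, N m; "opening": opening from 0.0 (shut) to 1.0 (fully open).
Only numpy, scipy, OpenCV 4.12 (cv2) and the standard library are available. Lean on these libraries where they do the work, as an engineer would, in place of code of your own. Each camera call takes 0.05 s, during which the arm holds its last target. There are 200 camera calls.

## Working session

There is one attempt and no reset: what is moved stays moved. The work goes in short steps, Python scripts to look and compute and a tool call to move; the robot and the scene stay as the last step left them, time stands still between calls to the robot, and variables do not carry over. Pictures are saved under pics/ and viewed, about 8 in all and at most 12, crops included, and the job is handed in when it is done.

Besides the shell and the picture viewer there is one more tool, called after "Emit:" by a JSON object that holds its "op" and its "data", one argument or row to a line. carry_out: Moves the arm, as the interface text tells. Its arguments: {"type":"object","properties":{"moves":{"type":"array","items":{"type":"object","properties":{"dx":{"type":"number"},"dy":{"type":"number"},"dz":{"type":"number"},"twist":{"type":"number"}}}},"grip":{"type":"number"}},"required":["moves"]}

```bash
mkdir -p pics
cat > h.py <<'E'
from cell import *
import numpy as np, cv2
def grab(n,f):
    p,d=read_camera(n); cv2.imwrite('pics/'+f+'.png',cv2.cvtColor(p,cv2.COLOR_RGB2BGR)); np.save('pics/'+f+'.npy',d); return p,d
def cloud(n,d):
    c=camera_info(n); K=np.array(c['mtx']);R=np.array(c['R']);t=np.array(c['t'])
    v,u=np.mgrid[:d.shape[0],:d.shape[1]]
    P=np.stack([(u-K[0,2])/K[0,0]*d,(v-K[1,2])/K[1,1]*d,d],-1)
    return (P-t)@R
E
python3 - <<'E'
from h import *
for n in('top','side'):
    p,d=grab(n,n+'0'); c=camera_info(n); print(n,-np.array(c['R']).T@np.array(c['t']),np.array(c['R'])[2],c['mtx'])
print(state())
a=cv2.imread('pics/top0.png');cv2.imwrite('pics/a.png',cv2.resize(a,(800,600)))
a=cv2.imread('pics/side0.png');cv2.imwrite('pics/b.png',cv2.resize(a,(800,600)))
E
```

```text
top [ 575.59824321 -122.95474172 1290.14317405] [ 0.04494536  0.02480433 -0.99868146] [[492.88525602   0.         259.37219128]
 [  0.         492.88525602 188.09805988]
 [  0.           0.           1.        ]]
side [ 487.06665476 -831.94468031  809.90470486] [ 0.15125652  0.69758711 -0.70035255] [[418.32314999   0.         256.19973793]
 [  0.         418.32314999 192.36527717]
 [  0.           0.           1.        ]]
{'t': 0.1, 'joints': array([ 1.22539722e+00,  4.91499303e-01,  1.55939423e+00, -1.17999361e-06,
        1.09171913e+00, -1.05614769e-01]), 'qvel': array([-0.00047292, -0.00082711, -0.00351953,  0.00093409,  0.00010372,
        0.00143317]), 'tau': array([ 1.94070133e-03, -6.13627052e+01, -2.58607525e+01,  6.93838857e-02,
        4.69708687e-02, -6.57188139e-05]), 'eef_pos': array([148.34451654, 606.9105473 , 214.11820676]), 'tcp_rot': array([-3.14057822e+00, -1.06486794e-04,  2.90180881e+00]), 'ft_force': array([-0.04881117, -0.09541011,  0.59927918]), 'moment': array([ 0.00718323, -0.04395293,  0.00455359]), 'opening': 0.9989201175616608}
```

View pics/a.png

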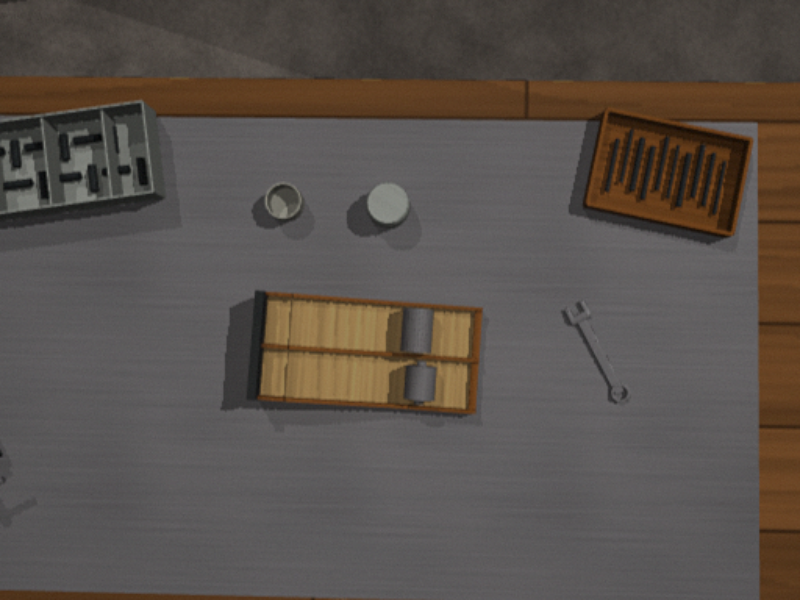

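View pics/b.png

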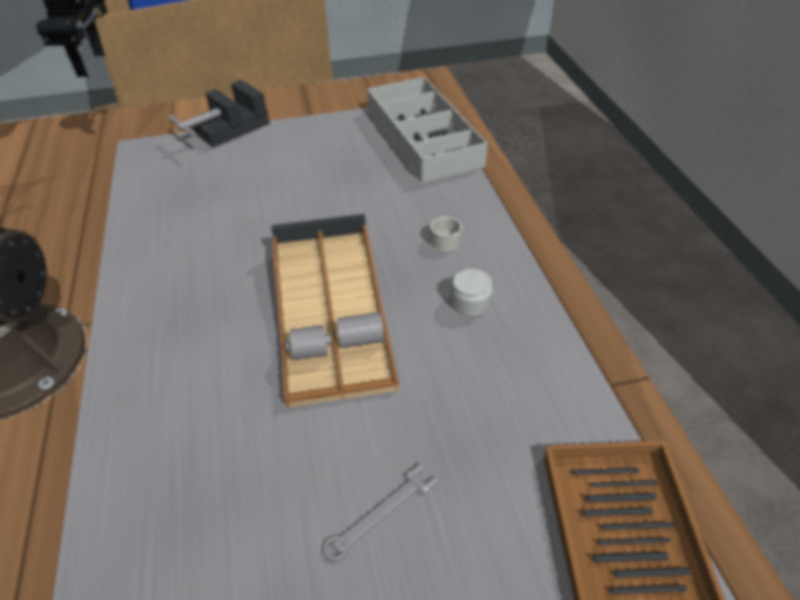

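Top view (800-wide): the sleeve is at (417,330) in the far lane, with no stubs. The idler is at (420,384) in the near lane, the stop is at the left (262,345) and the lip at the right (478,360). Ramp x therefore points roughly along world +y.

```bash
cat > m.py <<'E'
from h import *
def ramp(d):
    P=cloud('top',d); z=P[...,2]
    m=np.zeros(d.shape,bool); m[175:275,150:320]=True; m&=(d>0)&(z>7)&(z<120)
    r=cv2.minAreaRect(P[m][:,:2].astype(np.float32)); return P,m,r
if __name__=='__main__':
    P,m,r=ramp(np.load('pics/top0.npy')); print(r, cv2.boxPoints(r))
    a=cv2.boxPoints(r); 
    # axis up the ramp (+y-ish): longest edge
    e=[a[(i+1)%4]-a[i] for i in range(2)]; u=max(e,key=np.linalg.norm); u=u/np.linalg.norm(u); u*=np.sign(u[1]); v=np.array([-u[1],u[0]])
    c=np.array(r[0]); X=P[m]; s=(X[:,:2]-c)@u; w=(X[:,:2]-c)@v
    print('yaw',np.arctan2(u[1],u[0]),'s',np.percentile(s,[0,1,99,100]),'w',np.percentile(w,[0,1,99,100]))
    for lo in range(-200,200,10):
        k=(s>=lo)&(s<lo+10)
        f=lambda q:(np.round(np.percentile(X[k&q][:,2],[5,50,95]),0),(k&q).sum()) if (k&q).sum() else None
        print(lo,f((w>15)&(w<70)),f((w<-15)&(w>-70)))
    for sg in(1,-1):
        q=(w*sg>4)&(w*sg<82)&(X[:,2]>45)&(s<0); print(sg,'top pts s',s[q].min(),s[q].max(),'w',w[q].min(),w[q].max(), X[q][:,2].max())
        best=q&(X[:,2]>X[q][:,2].max()-4); print(s[best].mean(),w[best].mean(),X[best].mean(0))
E
python3 m.py
```

```text
((537.0953979492188, -27.74334716796875), (256.47760009765625, 438.1898193359375), 0.4163359999656677) [[ 407.26794  190.41396]
 [ 410.45203 -247.7643 ]
 [ 666.92285 -245.90065]
 [ 663.7388   192.2776 ]]
yaw 1.5780629 s [-219.09491463 -182.3071624   177.28319723  219.09483884] w [-128.23875635  -89.89388557   92.03602617  128.23878491]
-200 (array([7., 7., 7.]), np.int64(1)) (array([7., 7., 7.]), np.int64(1))
-190 (array([17., 19., 23.]), np.int64(27)) (array([17., 20., 26.]), np.int64(67))
-180 (array([12., 20., 25.]), np.int64(88)) (array([ 9., 16., 22.]), np.int64(85))
-170 (array([ 9., 13., 18.]), np.int64(74)) (array([ 9., 13., 17.]), np.int64(81))
-160 (array([ 9., 13., 17.]), np.int64(79)) (array([ 8., 12., 16.]), np.int64(84))
-150 (array([ 9., 12., 16.]), np.int64(82)) (array([ 9., 12., 16.]), np.int64(83))
-140 (array([ 8., 13., 16.]), np.int64(82)) (array([ 9., 14., 17.]), np.int64(79))
-130 (array([ 8., 13., 18.]), np.int64(83)) (array([ 9., 13., 17.]), np.int64(81))
-120 (array([10., 15., 53.]), np.int64(87)) (array([ 9., 12., 15.]), np.int64(79))
-110 (array([13., 57., 
[... 2090 characters left out ...]
nt64(82))
150 (array([35., 38., 42.]), np.int64(87)) (array([34., 37., 41.]), np.int64(84))
160 (array([34., 40., 72.]), np.int64(129)) (array([36., 60., 76.]), np.int64(148))
170 (array([45., 72., 76.]), np.int64(113)) (array([69., 73., 76.]), np.int64(71))
180 (array([68., 72., 75.]), np.int64(29)) None
190 None None
1 top pts s -112.94266868970337 -65.32317441183916 w 16.27214233698826 81.46091598647932 68.8272790406027
-90.14001495899699 52.07238283485227 [ 485.6793871  -118.25936378   66.05325246]
-1 top pts s -107.46163376428076 -59.47902991436481 w -71.33338275710894 -4.044682902288256 69.66458666729596
-84.15153370381547 -26.492131101551603 [ 564.1983122  -111.70015591   66.6014132 ]
```

```bash
cat > fit.py <<'E'
from h import *
from scipy.optimize import least_squares
def H(x,y):
    f=np.where(x<-70,12,np.where(x<100,12+(x+70)*30/170,37.))
    ay=abs(y); wall=(ay<3)|((ay>81)&(ay<87))
    h=np.where(wall,f+14,f); h=np.where((x<-198),20,h); h=np.where(x>142,72,h)
    return np.where((x<-210)|(x>156)|(ay>87),0,h)
def Hs(x,y): # smoothed
    return np.mean([H(x+a,y+b) for a in(-4,-2,0,2,4) for b in(-4,-2,0,2,4)],0)
def fr(p,X):
    c,s=np.cos(p[2]),np.sin(p[2]); dx,dy=X[...,0]-p[0],X[...,1]-p[1]
    return c*dx+s*dy,-s*dx+c*dy
def fit(P,d):
    m=np.zeros(d.shape,bool); m[165:285,140:330]=True; m&=d>0; X=P[m]
    X=X[~((X[:,2]>42)&(X[:,1]<-20))]
    def r(p): 
        x,y=fr(p,X); return X[:,2]-Hs(x,y)-p[3]
    return least_squares(r,[537,-5,1.6,0],loss='soft_l1',f_scale=4,diff_step=[2e-3,.2,5e-3,.5],x_scale=[1,1,.01,1]),X
if __name__=='__main__':
    d=np.load('pics/top0.npy');P=cloud('top',d)
    o,X=fit(P,d); p=o.x; 
    from scipy.optimize import minimize
    f=lambda p:np.sqrt(1+((X[:,2]-Hs(*fr(p,X))-p[3])/4)**2).sum()
    q=minimize(f,p,method='Nelder-Mead',options=dict(initial_simplex=[p]+[p+np.eye(4)[i]*[8,8,.03,2][i] for i in range(4)]))
    p=q.x; print(o.x,p,q.fun/len(X)); np.save('ramp.npy',p)
    for n in('top','side'):
        d=np.load(f'pics/{n}0.npy');P=cloud(n,d); x,y=fr(p,P); k=(d>0)&(x<0)&(x>-190)&(abs(y)<85)&(P[...,2]>40)
        for sg in(1,-1):
            q=k&(y*sg>5); X=P[q]
            # circle fit of radius 25 in x,z
            o=least_squares(lambda c:np.hypot(x[q]-c[0],X[:,2]-c[1])-25,[np.median(x[q]),37],loss='soft_l1',f_scale=2)
            print(n,sg,o.x,'y',np.percentile(y[q],[1,50,99]))
            hi=q&(P[...,2]>52)
            b=np.polyfit(y[hi],x[hi],1); print(' slope',b[0])
    print('lanes',[np.round([p[0]+np.cos(p[2])*a-np.sin(p[2])*b,p[1]+np.sin(p[2])*a+np.cos(p[2])*b],1) for a,b in((-210,-42),(0,-42),(116,-42))])
E
python3 fit.py
python3 -c "
import cv2
a=cv2.imread('pics/top0.png')[180:270,155:320];cv2.imwrite('pics/c.png',cv2.resize(a,None,fx=4.8,fy=4.8,interpolation=2))"
```

```text
[536.83209552  -3.09863795   1.51770427   1.04907365] [536.9869665   -1.97076946   1.51447822   1.15066965] 1.3266463726124007
top 1 [-117.82818083   36.93753866] y [ 8.92321111 41.40131868 78.29950161]
 slope 0.04090577552989648
top -1 [-106.85020885   37.46786129] y [-77.05053249 -42.36058804  -8.59140431]
 slope 0.03577664123275713
side 1 [-117.48931685   36.31218253] y [ 7.6023261  39.64671566 74.08935328]
 slope -0.008823418230805853
side -1 [-106.51175976   37.00584765] y [-78.52554871 -44.03275969 -10.01828556]
 slope -0.022594799542794305
lanes [array([ 567.1, -214. ]), array([578.9,  -4.3]), array([585.4, 111.5])]
```

View pics/c.png

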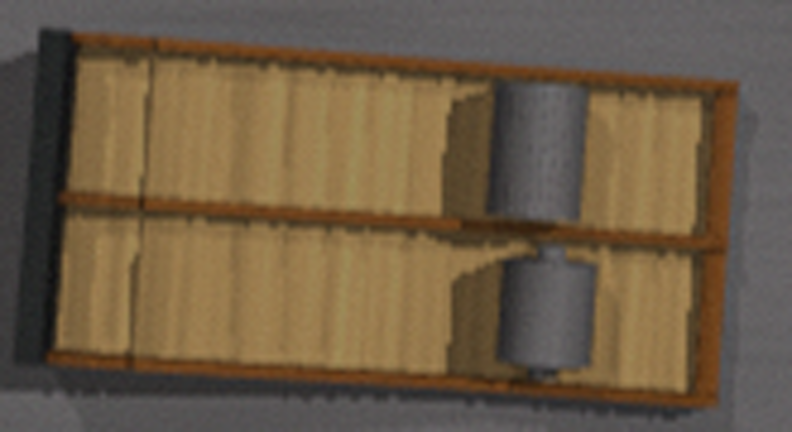

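The fit puts the ramp at (537, −2) with yaw 1.514. The sleeve is at ramp x −107, y −42, and the idler at x −118, y +42. I'm moving across at height with the jaws turned across the lane. I'll then lower two slightly spread fingertips behind the sleeve.

Emit:
{"op": "carry_out", "data": {
  "moves": [
    {"dx":-0.045,"dy":-0.02,"twist":8.5},
    {"dx":-0.09,"dy":-0.04,"twist":17},
    {"dx":-0.135,"dy":-0.06,"twist":25.5},
    {"dx":-0.18,"dy":-0.08,"twist":34},
    {"dx":-0.225,"dy":-0.1,"twist":42.5}
  ],
  "grip": 0.03
}}

```text
schema error: expected keys dx, dy, dz, twist
```

```bash
cat > go.py <<'E'
import sys
from h import *
# args: ramp-frame TCP goal x y z -> tool-frame shift, using measured pose
p=np.load('ramp.npy'); s=state(); e=s['eef_pos']; yaw=s['tcp_rot'][2]
def rf():
    dx,dy=e[0]-p[0],e[1]-p[1];c,q=np.cos(p[2]),np.sin(p[2]); return np.array([c*dx+q*dy,-q*dx+c*dy,e[2]])
print('t',s['t'],'eef',e.round(1),'rpy',s['tcp_rot'].round(4),'ramp',rf().round(1),'F',s['ft_force'].round(1),'op',round(s['opening'],3))
if len(sys.argv)>3:
    g=np.array(list(map(float,sys.argv[1:4])))-rf()
    a=p[2]; w=np.array([np.cos(a)*g[0]-np.sin(a)*g[1],np.sin(a)*g[0]+np.cos(a)*g[1]])
    print('tool dx',w@[np.cos(yaw),np.sin(yaw)],'dy',w@[np.sin(yaw),-np.cos(yaw)],'dz',-g[2],'twist',np.degrees((yaw-p[2])))
E
python3 go.py 100 -42 200
```

```text
t 0.1 eef [148.3 606.9 214.1] rpy [-3.1406e+00 -1.0000e-04  2.9018e+00] ramp [586.  422.3 214.1] F [-0.  -0.1  0.6] op 0.999
tool dx -545.1792794630817 dy -393.1769470034327 dz 14.118206757964884 twist 79.48818733949763
```

Emit:
{"op": "carry_out", "data": {
  "moves": [
    {"dx":-0.045,"dy":-0.02,"dz":0,"twist":8.5},
    {"dx":-0.09,"dy":-0.04,"dz":0,"twist":17},
    {"dx":-0.135,"dy":-0.06,"dz":0,"twist":25.5},
    {"dx":-0.18,"dy":-0.08,"dz":0,"twist":34},
    {"dx":-0.225,"dy":-0.1,"dz":0,"twist":42.5}
  ],
  "grip": 0.03
}}

```text
t: 0.6
eef_pos: [344.4, 455.1, 214.5]
tcp_rot: [-3.141, 0.0, 2.154]
ft_force: [0.2, 0.6, 0.3]
opening: 0.636
```

```bash
python3 go.py 200 -20 190
```

```text
t 0.6 eef [344.4 455.1 214.5] rpy [-3.1413  0.      2.1542] ramp [445.5 218.  214.5] F [0.2 0.6 0.3] op 0.636
tool dx -339.02968871900646 dy 44.391290668975046 dz 24.476124177311817 twist 36.651327280305686
```

Emit:
{"op": "carry_out", "data": {
  "moves": [
    {"dx":-0.046,"dy":0.006,"dz":0.004,"twist":7.3},
    {"dx":-0.092,"dy":0.012,"dz":0.008,"twist":14.6},
    {"dx":-0.138,"dy":0.018,"dz":0.012,"twist":21.9},
    {"dx":-0.184,"dy":0.024,"dz":0.016,"twist":29.2},
    {"dx":-0.23,"dy":0.03,"dz":0.02,"twist":36.5}
  ]
}}

```text
t: 1.1
eef_pos: [496.9, 280.4, 194.3]
tcp_rot: [-3.141, 0.0, 1.518]
ft_force: [0.4, -0.3, 0.1]
opening: 0.32
```

```bash
python3 go.py -165 -42 150
```

```text
t 1.1 eef [496.9 280.4 194.3] rpy [-3.1413e+00  1.0000e-04  1.5178e+00] ramp [279.6  55.9 194.3] F [ 0.4 -0.3  0.1] op 0.32
tool dx -444.9580861879506 dy 96.44405134803503 dz 44.32749223903832 twist 0.18915992720515654
```

Emit:
{"op": "carry_out", "data": {
  "moves": [
    {"dx":-0.046,"dy":0.01,"dz":0,"twist":0.2},
    {"dx":-0.092,"dy":0.02,"dz":0,"twist":0.2},
    {"dx":-0.138,"dy":0.03,"dz":0,"twist":0.2},
    {"dx":-0.184,"dy":0.04,"dz":0,"twist":0.2},
    {"dx":-0.23,"dy":0.05,"dz":0,"twist":0.2}
  ]
}}

```text
t: 1.6
eef_pos: [534.8, 48.0, 194.5]
tcp_rot: [-3.141, -0.0, 1.52]
ft_force: [1.5, -0.2, 0.4]
opening: 0.315
```

Emit:
{"op": "carry_out", "data": {
  "moves": [
    {"dx":-0.046,"dy":0.01,"dz":0,"twist":0},
    {"dx":-0.092,"dy":0.02,"dz":0,"twist":0},
    {"dx":-0.138,"dy":0.03,"dz":0.01,"twist":0},
    {"dx":-0.18,"dy":0.04,"dz":0.02,"twist":0},
    {"dx":-0.213,"dy":0.046,"dz":0.03,"twist":0}
  ]
}}

```text
t: 2.1
eef_pos: [570.0, -167.7, 164.0]
tcp_rot: [-3.142, -0.0, 1.518]
ft_force: [0.4, 0.5, -0.2]
opening: 0.314
```

```bash
python3 go.py -165 -42 75
```

```text
t 2.1 eef [ 570.  -167.7  164. ] rpy [-3.1416 -0.      1.5184] ramp [-163.6  -42.3  164. ] F [ 0.4  0.5 -0.2] op 0.314
tool dx -1.3610984335754295 dy -0.3417355924749587 dz 88.96630248198346 twist 0.22394002440815494
```

Descend to z ≈ 75, then look from above to check the fit behind the sleeve.

Emit:
{"op": "carry_out", "data": {
  "moves": [
    {"dx":-0.002,"dy":0,"dz":0.03,"twist":0.2},
    {"dx":-0.002,"dy":0,"dz":0.06,"twist":0.2},
    {"dx":-0.002,"dy":0,"dz":0.089,"twist":0.2},
    {"dx":-0.002,"dy":0,"dz":0.089,"twist":0.2}
  ]
}}

```text
t: 2.5
eef_pos: [568.1, -166.6, 72.2]
tcp_rot: [-3.136, -0.002, 1.516]
ft_force: [0.1, 0.1, 0.1]
opening: 0.315
```

```bash
python3 go.py -165 -42 22
python3 - <<'E'
from h import *
p,d=grab('side','side1'); a=cv2.imread('pics/side1.png')[130:265,160:270];cv2.imwrite('pics/d.png',cv2.resize(a,None,fx=4.4,fy=4.4,interpolation=2))
E
```

```text
t 2.5 eef [ 568.1 -166.6   72.2] rpy [-3.1356e+00 -2.2000e-03  1.5157e+00] ramp [-162.6  -40.3   72.2] F [0.1 0.1 0.1] op 0.315
tool dx -2.3532585830729063 dy 1.704473860433052 dz 50.22331735100495 twist 0.069084096856668
```

View pics/d.png

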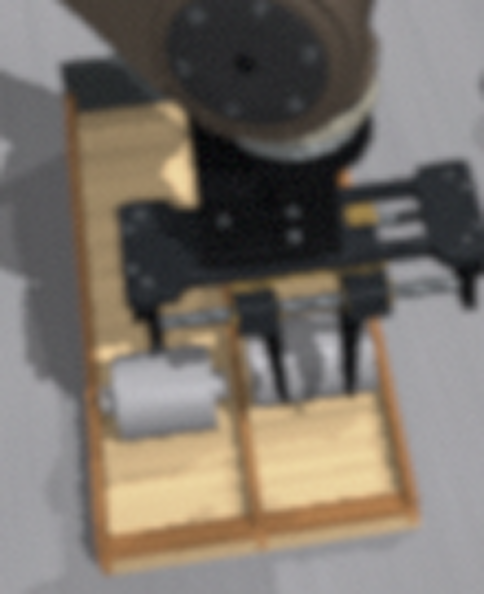

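The view shows the fingers about to drop between sleeve and lip in the sleeve's lane. One end of the gripper body, with a short post at (155,330), hangs over the idler lane, so I'll check its height in the depth data.

Run:
```python
from h import *
from fit import fr
d=np.load('pics/side1.npy');P=cloud('side',d);x,y=fr(np.load('ramp.npy'),P)
for (cx,cy) in[(155,300),(155,315),(155,325),(155,335),(155,345),(468,280),(468,300),(285,390),(295,400),(350,385)]:
    u,v=160+int(cx/4.4),130+int(cy/4.4); 
    for uu in(u-1,u,u+1): print((cx,cy),uu-u,x[v,uu].round(),y[v,uu].round(),P[v,uu,2].round(),end=' | ')
    print()
```

```text
(155, 300) -1 -197.0 35.0 188.0 | (155, 300) 0 -198.0 33.0 189.0 | (155, 300) 1 -196.0 31.0 187.0 | 
(155, 315) -1 -198.0 36.0 181.0 | (155, 315) 0 -194.0 34.0 177.0 | (155, 315) 1 -196.0 32.0 178.0 | 
(155, 325) -1 -198.0 37.0 175.0 | (155, 325) 0 -196.0 35.0 173.0 | (155, 325) 1 -196.0 33.0 172.0 | 
(155, 335) -1 -197.0 38.0 165.0 | (155, 335) 0 -197.0 36.0 164.0 | (155, 335) 1 -198.0 34.0 165.0 | 
(155, 345) -1 -198.0 39.0 160.0 | (155, 345) 0 -197.0 37.0 158.0 | (155, 345) 1 -197.0 35.0 158.0 | 
(468, 280) -1 -196.0 -117.0 173.0 | (468, 280) 0 -195.0 -119.0 171.0 | (468, 280) 1 -198.0 -121.0 174.0 | 
(468, 300) -1 -196.0 -117.0 157.0 | (468, 300) 0 -198.0 -119.0 159.0 | (468, 300) 1 -198.0 -121.0 159.0 | 
(285, 390) -1 -173.0 -21.0 88.0 | (285, 390) 0 -173.0 -24.0 87.0 | (285, 390) 1 -173.0 -26.0 87.0 | 
(295, 400) -1 -131.0 -30.0 32.0 | (295, 400) 0 -130.0 -32.0 30.0 | (295, 400) 1 -129.0 -35.0 29.0 | 
(350, 385) -1 -168.0 -57.0 78.0 | (350, 385) 0 -173.0 -59.0 83.0 | (350, 385) 1 -175.0 -61.0 84.0 |
```

The post clears the idler by about 45 mm when the tip is at z 22. Lowering now.

Emit:
{"op": "carry_out", "data": {
  "moves": [
    {"dx":-0.002,"dy":0,"dz":0.02,"twist":0},
    {"dx":-0.002,"dy":0,"dz":0.04,"twist":0},
    {"dx":-0.002,"dy":0,"dz":0.052,"twist":0},
    {"dx":-0.002,"dy":0,"dz":0.052,"twist":0}
  ]
}}

```text
t: 2.95
eef_pos: [569.7, -169.0, 23.5]
tcp_rot: [-3.141, -0.0, 1.516]
ft_force: [-0.0, 0.5, 0.5]
opening: 0.318
```

```bash
python3 go.py -142 -42 22
```

```text
t 2.95 eef [ 569.7 -169.    23.5] rpy [-3.1407e+00 -4.0000e-04  1.5162e+00] ramp [-164.9  -42.    23.5] F [-0.   0.5  0.5] op 0.318
tool dx 22.937507547110272 dy -0.0001444134024717325 dz 1.4633262075104838 twist 0.10063227688789417
```

Emit:
{"op": "carry_out", "data": {
  "moves": [
    {"dx":0.004,"dy":0,"dz":0,"twist":0},
    {"dx":0.008,"dy":0,"dz":0,"twist":0},
    {"dx":0.012,"dy":0,"dz":0,"twist":0},
    {"dx":0.015,"dy":0,"dz":0,"twist":0},
    {"dx":0.018,"dy":0,"dz":0,"twist":0}
  ]
}}

```text
t: 3.45
eef_pos: [570.9, -150.8, 23.9]
tcp_rot: [3.141, 0.0, 1.516]
ft_force: [0.1, 0.6, -0.7]
opening: 0.314
```

Emit:
{"op": "carry_out", "data": {
  "moves": [
    {"dx":0.002,"dy":0,"dz":0,"twist":0},
    {"dx":0.004,"dy":0,"dz":0,"twist":0},
    {"dx":0.006,"dy":0,"dz":0,"twist":0},
    {"dx":0.008,"dy":0,"dz":0,"twist":0},
    {"dx":0.011,"dy":0,"dz":0,"twist":0}
  ]
}}

```text
t: 3.95
eef_pos: [571.4, -140.2, 23.6]
tcp_rot: [3.141, -0.0, 1.516]
ft_force: [-0.7, -0.9, 0.6]
opening: 0.313
```

Emit:
{"op": "carry_out", "data": {
  "moves": [
    {"dx":0.003,"dy":0,"dz":0,"twist":0},
    {"dx":0.006,"dy":0,"dz":0,"twist":0},
    {"dx":0.009,"dy":0,"dz":0,"twist":0},
    {"dx":0.012,"dy":0,"dz":0,"twist":0},
    {"dx":0.015,"dy":0,"dz":0,"twist":0}
  ]
}}

```text
t: 4.45
eef_pos: [572.2, -124.9, 23.6]
tcp_rot: [-3.142, -0.0, 1.516]
ft_force: [-0.5, -0.1, 0.2]
opening: 0.315
```

Emit:
{"op": "carry_out", "data": {
  "moves": [
    {"dx":0.003,"dy":0,"dz":0,"twist":0},
    {"dx":0.006,"dy":0,"dz":0,"twist":0},
    {"dx":0.009,"dy":0,"dz":0,"twist":0},
    {"dx":0.012,"dy":0,"dz":0,"twist":0},
    {"dx":0.015,"dy":0,"dz":0,"twist":0}
  ]
}}

```text
t: 4.95
eef_pos: [573.4, -110.6, 24.0]
tcp_rot: [3.14, 0.001, 1.516]
ft_force: [-0.8, -7.2, 4.3]
opening: 0.316
```

```bash
python3 go.py -42 -42 34
```

```text
t 4.95 eef [ 573.4 -110.6   24. ] rpy [3.1403e+00 8.0000e-04 1.5162e+00] ramp [-106.4  -42.5   24. ] F [-0.8 -7.2  4.3] op 0.316
tool dx 64.43795932988283 dy -0.39203133616589536 dz -10.03150172701006 twist 0.09811065539624371
```

Contact is made and the sleeve is at the foot. Now climbing.

Emit:
{"op": "carry_out", "data": {
  "moves": [
    {"dx":0.003,"dy":0,"dz":-0.0005,"twist":0},
    {"dx":0.006,"dy":0,"dz":-0.001,"twist":0},
    {"dx":0.009,"dy":0,"dz":-0.0016,"twist":0},
    {"dx":0.012,"dy":0,"dz":-0.0021,"twist":0},
    {"dx":0.015,"dy":0,"dz":-0.0026,"twist":0}
  ]
}}

```text
t: 5.45
eef_pos: [574.3, -95.8, 26.7]
tcp_rot: [3.14, 0.001, 1.516]
ft_force: [0.1, -5.2, 2.8]
opening: 0.313
```

Emit:
{"op": "carry_out", "data": {
  "moves": [
    {"dx":0.003,"dy":0,"dz":-0.0005,"twist":0},
    {"dx":0.006,"dy":0,"dz":-0.001,"twist":0},
    {"dx":0.009,"dy":0,"dz":-0.0016,"twist":0},
    {"dx":0.012,"dy":0,"dz":-0.0021,"twist":0},
    {"dx":0.015,"dy":0,"dz":-0.0026,"twist":0}
  ]
}}

```text
t: 5.95
eef_pos: [575.1, -80.8, 29.2]
tcp_rot: [3.14, 0.001, 1.516]
ft_force: [-1.5, -6.7, 3.7]
opening: 0.316
```

```bash
python3 go.py -42 -42 34
python3 - <<'E'
from h import *
p,d=grab('top','top2'); a=cv2.imread('pics/top2.png')[170:275,150:320];cv2.imwrite('pics/e.png',cv2.resize(a,None,fx=4.5,fy=4.5,interpolation=2))
E
```

```text
t 5.95 eef [575.1 -80.8  29.2] rpy [3.1402e+00 7.0000e-04 1.5160e+00] ramp [-76.5 -42.5  29.2] F [-1.5 -6.7  3.7] op 0.316
tool dx 34.541345710521405 dy -0.42695004247943813 dz -4.75499491554973 twist 0.08545479938571192
```

View pics/e.png

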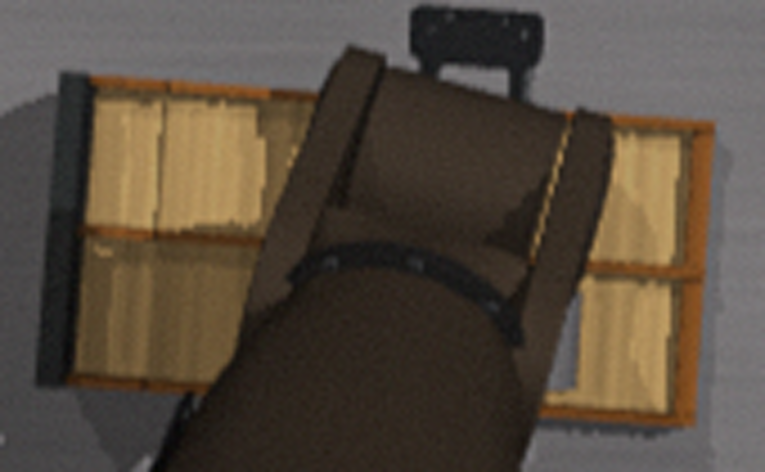

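The top view is blocked by the arm, but a steady contact of about 6 N confirms the sleeve is on the finger. Continuing.

Emit:
{"op": "carry_out", "data": {
  "moves": [
    {"dx":0.003,"dy":0,"dz":-0.0005,"twist":0},
    {"dx":0.006,"dy":0,"dz":-0.001,"twist":0},
    {"dx":0.009,"dy":0,"dz":-0.0016,"twist":0},
    {"dx":0.012,"dy":0,"dz":-0.0021,"twist":0},
    {"dx":0.015,"dy":0,"dz":-0.0026,"twist":0}
  ]
}}

```text
t: 6.5
eef_pos: [575.8, -65.7, 31.8]
tcp_rot: [3.141, 0.001, 1.516]
ft_force: [-0.9, -5.6, 3.4]
opening: 0.319
```

Emit:
{"op": "carry_out", "data": {
  "moves": [
    {"dx":0.003,"dy":0,"dz":-0.0005,"twist":0},
    {"dx":0.006,"dy":0,"dz":-0.001,"twist":0},
    {"dx":0.009,"dy":0,"dz":-0.0016,"twist":0},
    {"dx":0.012,"dy":0,"dz":-0.0021,"twist":0},
    {"dx":0.015,"dy":0,"dz":-0.0026,"twist":0}
  ]
}}

```text
t: 7.0
eef_pos: [576.6, -50.7, 34.3]
tcp_rot: [3.141, 0.001, 1.516]
ft_force: [0.2, -5.8, 3.4]
opening: 0.312
```

Emit:
{"op": "carry_out", "data": {
  "moves": [
    {"dx":0.003,"dy":0,"dz":-0.0005,"twist":0},
    {"dx":0.006,"dy":0,"dz":-0.001,"twist":0},
    {"dx":0.009,"dy":0,"dz":-0.0016,"twist":0},
    {"dx":0.012,"dy":0,"dz":-0.0021,"twist":0},
    {"dx":0.015,"dy":0,"dz":-0.0026,"twist":0}
  ]
}}

```text
t: 7.5
eef_pos: [577.4, -35.8, 36.9]
tcp_rot: [3.141, 0.0, 1.516]
ft_force: [-0.9, -5.1, 3.3]
opening: 0.317
```

```bash
python3 go.py 55 -42 53
python3 - <<'E'
from h import *
p,d=grab('side','side3'); a=cv2.imread('pics/side3.png')[120:265,160:270];cv2.imwrite('pics/f.png',cv2.resize(a,None,fx=4.1,fy=4.1,interpolation=2))
E
```

```text
t 7.5 eef [577.4 -35.8  36.9] rpy [3.1408e+00 5.0000e-04 1.5159e+00] ramp [-31.5 -42.2  36.9] F [-0.9 -5.1  3.3] op 0.317
tool dx 86.47013016576642 dy -0.08457674195151554 dz -16.078928883724565 twist 0.08100882505924097
```

View pics/f.png

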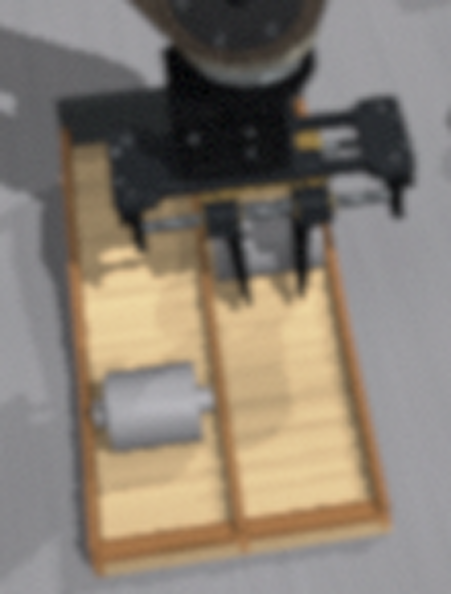

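The sleeve sits square ahead of both tips (about (265,245)), and the idler is untouched at (155,405). Continuing.

Emit:
{"op": "carry_out", "data": {
  "moves": [
    {"dx":0.003,"dy":0,"dz":-0.0005,"twist":0},
    {"dx":0.006,"dy":0,"dz":-0.001,"twist":0},
    {"dx":0.009,"dy":0,"dz":-0.0016,"twist":0},
    {"dx":0.012,"dy":0,"dz":-0.0021,"twist":0},
    {"dx":0.015,"dy":0,"dz":-0.0026,"twist":0}
  ]
}}

```text
t: 8.05
eef_pos: [578.1, -20.8, 39.4]
tcp_rot: [3.141, 0.0, 1.516]
ft_force: [-1.2, -5.6, 3.5]
opening: 0.318
```

Emit:
{"op": "carry_out", "data": {
  "moves": [
    {"dx":0.003,"dy":0,"dz":-0.0005,"twist":0},
    {"dx":0.006,"dy":0,"dz":-0.001,"twist":0},
    {"dx":0.009,"dy":0,"dz":-0.0016,"twist":0},
    {"dx":0.012,"dy":0,"dz":-0.0021,"twist":0},
    {"dx":0.015,"dy":0,"dz":-0.0026,"twist":0}
  ]
}}

```text
t: 8.55
eef_pos: [578.9, -5.8, 42.1]
tcp_rot: [3.141, 0.0, 1.516]
ft_force: [-0.2, -6.7, 3.0]
opening: 0.315
```

Emit:
{"op": "carry_out", "data": {
  "moves": [
    {"dx":0.003,"dy":0,"dz":-0.0005,"twist":0},
    {"dx":0.006,"dy":0,"dz":-0.001,"twist":0},
    {"dx":0.009,"dy":0,"dz":-0.0016,"twist":0},
    {"dx":0.012,"dy":0,"dz":-0.0021,"twist":0},
    {"dx":0.015,"dy":0,"dz":-0.0026,"twist":0}
  ]
}}

```text
t: 9.05
eef_pos: [579.7, 9.2, 44.6]
tcp_rot: [3.141, 0.0, 1.516]
ft_force: [-0.3, -6.3, 3.5]
opening: 0.314
```

Emit:
{"op": "carry_out", "data": {
  "moves": [
    {"dx":0.003,"dy":0,"dz":-0.0005,"twist":0},
    {"dx":0.006,"dy":0,"dz":-0.001,"twist":0},
    {"dx":0.009,"dy":0,"dz":-0.0016,"twist":0},
    {"dx":0.012,"dy":0,"dz":-0.0021,"twist":0},
    {"dx":0.015,"dy":0,"dz":-0.0026,"twist":0}
  ]
}}

```text
t: 9.55
eef_pos: [580.5, 24.2, 47.2]
tcp_rot: [3.141, 0.0, 1.516]
ft_force: [-0.3, -5.5, 3.5]
opening: 0.317
```

Emit:
{"op": "carry_out", "data": {
  "moves": [
    {"dx":0.003,"dy":0,"dz":-0.0005,"twist":0},
    {"dx":0.006,"dy":0,"dz":-0.001,"twist":0},
    {"dx":0.009,"dy":0,"dz":-0.0016,"twist":0},
    {"dx":0.012,"dy":0,"dz":-0.0021,"twist":0},
    {"dx":0.015,"dy":0,"dz":-0.0026,"twist":0}
  ]
}}

```text
t: 10.05
eef_pos: [581.3, 39.2, 49.8]
tcp_rot: [3.141, 0.0, 1.516]
ft_force: [-0.1, -6.1, 2.8]
opening: 0.317
```

```bash
python3 go.py 81 -42 51
```

```text
t 10.05 eef [581.3  39.2  49.8] rpy [3.1414e+00 4.0000e-04 1.5160e+00] ramp [ 43.6 -41.9  49.8] F [-0.1 -6.1  2.8] op 0.317
tool dx 37.437952624409846 dy 0.15997352685300203 dz -1.1946064429779497 twist 0.08608266226379604
```

Emit:
{"op": "carry_out", "data": {
  "moves": [
    {"dx":0.003,"dy":0,"dz":-0.0005,"twist":0},
    {"dx":0.006,"dy":0,"dz":-0.001,"twist":0},
    {"dx":0.009,"dy":0,"dz":-0.0015,"twist":0},
    {"dx":0.0115,"dy":0,"dz":-0.002,"twist":0},
    {"dx":0.014,"dy":0,"dz":-0.0025,"twist":0}
  ]
}}

```text
t: 10.55
eef_pos: [582.0, 53.2, 52.3]
tcp_rot: [3.141, 0.0, 1.516]
ft_force: [0.4, -4.5, 2.8]
opening: 0.315
```

Emit:
{"op": "carry_out", "data": {
  "moves": [
    {"dx":0.002,"dy":0,"dz":0,"twist":0},
    {"dx":0.004,"dy":0,"dz":0,"twist":0},
    {"dx":0.006,"dy":0,"dz":0,"twist":0},
    {"dx":0.008,"dy":0,"dz":0,"twist":0},
    {"dx":0.01,"dy":0,"dz":0,"twist":0}
  ]
}}

```text
t: 11.05
eef_pos: [582.4, 63.8, 52.0]
tcp_rot: [-3.141, -0.0, 1.516]
ft_force: [-0.1, 0.1, 0.5]
opening: 0.314
```

```bash
python3 go.py 81 -42 52
```

```text
t 11.05 eef [582.4  63.8  52. ] rpy [-3.1413e+00 -2.0000e-04  1.5161e+00] ramp [ 68.2 -41.7  52. ] F [-0.1  0.1  0.5] op 0.314
tool dx 12.784539770036524 dy 0.3641710142031236 dz -0.01704364302931083 twist 0.09207845810948104
```

The force fell to zero past the crest, so the sleeve has dropped into the seat. One gentle follow-up, then I back off, lift and look.

Emit:
{"op": "carry_out", "data": {
  "moves": [
    {"dx":0.002,"dy":0,"dz":0,"twist":0},
    {"dx":0.004,"dy":0,"dz":0,"twist":0},
    {"dx":0.006,"dy":0,"dz":0,"twist":0},
    {"dx":0.008,"dy":0,"dz":0,"twist":0},
    {"dx":0.01,"dy":0,"dz":0,"twist":0}
  ]
}}

```text
t: 11.55
eef_pos: [583.1, 73.6, 52.1]
tcp_rot: [3.142, -0.0, 1.516]
ft_force: [-1.0, 0.1, 0.7]
opening: 0.312
```

Emit:
{"op": "carry_out", "data": {
  "moves": [
    {"dx":-0.005,"dy":0,"dz":0,"twist":0},
    {"dx":-0.015,"dy":0,"dz":0,"twist":0},
    {"dx":-0.03,"dy":0,"dz":-0.01,"twist":0},
    {"dx":-0.03,"dy":0,"dz":-0.05,"twist":0},
    {"dx":-0.03,"dy":0,"dz":-0.09,"twist":0}
  ]
}}

```text
t: 12.05
eef_pos: [581.0, 41.8, 143.3]
tcp_rot: [-3.14, 0.0, 1.514]
ft_force: [-0.1, 0.2, 1.3]
opening: 0.316
```

Emit:
{"op": "carry_out", "data": {
  "moves": [
    {"dx":-0.045,"dy":0,"dz":-0.02,"twist":0},
    {"dx":-0.09,"dy":0,"dz":-0.04,"twist":0},
    {"dx":-0.135,"dy":0,"dz":-0.06,"twist":0},
    {"dx":-0.18,"dy":0,"dz":-0.06,"twist":0},
    {"dx":-0.225,"dy":0,"dz":-0.06,"twist":0}
  ]
}}

```text
t: 12.55
eef_pos: [568.3, -184.3, 203.8]
tcp_rot: [3.14, 0.001, 1.515]
ft_force: [0.7, 0.6, -0.5]
opening: 0.314
```

```bash
python3 go.py
python3 - <<'E'
from h import *
from fit import fr
from scipy.optimize import least_squares
r=np.load('ramp.npy')
_,d=grab('top','top4'); P=cloud('top',d); x,y=fr(r,P)
q=(d>0)&(x>80)&(x<139)&(y<-8)&(y>-78)&(P[...,2]>58)&(P[...,2]<100)
o=least_squares(lambda c:np.hypot(x[q]-c[0],P[q][:,2]-c[1])-25,[115,62],loss='soft_l1',f_scale=2)
print('sleeve',q.sum(),o.x,np.percentile(y[q],[1,50,99]))
grab('side','side4')
a=cv2.imread('pics/top4.png')[100:290,130:420];b=cv2.imread('pics/side4.png')[115:265,150:330]
b=cv2.resize(b,(290,242));a=np.vstack([a,b]);cv2.imwrite('pics/g.png',cv2.resize(a,None,fx=1.38,fy=1.38))
E
```

```text
t 12.55 eef [ 568.3 -184.3  203.8] rpy [3.1396e+00 8.0000e-04 1.5152e+00] ramp [-180.3  -41.5  203.8] F [ 0.7  0.6 -0.5] op 0.314
sleeve 565 [115.25426158  62.51379576] [-76.12555276 -42.77149153  -8.53996778]
```

View pics/g.png

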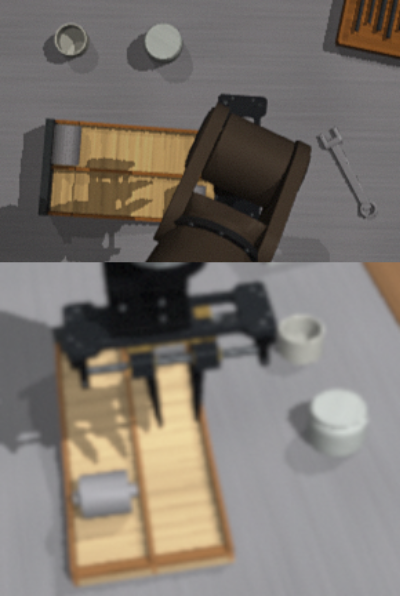

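The top view shows the sleeve square in the seat against the stop, at (65,145); it measures x 115.3, z 62.5. The idler lies where it was at (105,493), the bystanders are in place and the arm is clear.

```bash
python3 -c "
from cell import *
print(job_done())"
```

```text
the job is handed in; nothing more can be done
None
```

I pushed the sleeve up its lane at about 30 mm/s, slowing to 20 mm/s at the crest. It is now resting in the seat at the stop, and the job is handed in. I used both fingertips, spread to about 30 mm, rather than a single one, so the sleeve would stay square.

- **Push:** contact force stayed steady at about 5–7 N up the slope and fell to zero as the sleeve dropped over the crest. I then backed the arm off and raised it clear, at 12.6 s on the robot's clock.
- **Sleeve:** the last camera fit put its centre at ramp x 115.3 mm, y about −42 mm and z 62.5 mm, within the 111–121 mm and 58–65 mm limits. By eye it sits square across the lane. I did not measure its final angle or speed.
- **Idler and bystanders:** the idler, tin, hole saw and spanner look undisturbed in the final pictures. I checked these by eye and did not measure them again.
- **Checks that failed or were limited:** the first move call was refused for missing keys and moved nothing. The top camera was blocked by the arm during the push, so I relied on the force readings and one side picture there.

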